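Index the ABS unit's swing arm one hole towards the test socket

TASK

The ABS unit clamped on the swing arm is due one station nearer the white test socket with the blue cap. Hook a fingertip under the pull ring without pinching it, lift the spring index pin out of its hole, swing the arm one hole towards that socket and no further, then let the pin drop fully home in the new hole and leave the ring alone. Do not disturb the mouse, the label roll or the screwdriver.

Things in the scene. Friction and masses are not known exactly. Their poses are not given: they have to be found in the camera images.
- swing_arm (a joint): swing of the arm about its upright pivot (rad): 0 at the start, in the middle hole; positive takes the ring end to the +y side of fixture. Five holes at -0.628, -0.314, 0, 0.314, 0.628 (63 mm apart, 200 mm from the pivot). Light drag, 1 to 2 N at the ring; it stays where it is left; stops at 0.68 either way
- index_pin (a joint): height of the spring index pin (m), sliding straight up: 0 fully home, 0.016 hard stop. Its round 10 mm nose sits 9 mm deep in a 12 mm hole and locks the arm; above 0.009 the arm is free. Let down between holes it rides on the plate at 0.009 and drops in within about 4 mm of a hole's centre. Spring: 6 N down when home, 10 N at 0.014; it does not latch up
- ring_eye (a point): centre of the opening of the upright red-coated pull ring on top of the pin; moves with it; 141 mm above the bench when home. Ring 60 mm outside, 6 mm wire, 48 mm opening. Axes: x level along the arm, from ring to pivot; z up. The ring's top leans 30 degrees towards +x, so the opening's axis is (0.87, 0, -0.50), pointing from the robot's side down through it
- ring_liner: black plastic lip, 3.5 mm wide, lining the inside of the ring all round but its foot (it takes 2 mm off the opening); the lifting fingertip bears on it. Origin at the ring's lowest point, on the pin axis, 25 mm below and 15 mm to the -x side of ring_eye; axes as ring_eye. Pin barrel below the ring 25 mm wide, its top 35 mm below ring_eye
- pull_ring: the red-coated wire of the ring itself, its outer side, front and back; origin and axes as ring_liner. With the pin up, more than 6 N from the fingers here (over, behind or outside the ring) counts as pinching it
- fixture: index fixture screwed to the bench, origin on the bench on the pivot axis; at yaw 0 the arm at joint 0 points to -x, at the robot. Base plate 330 x 240 x 12 mm; steel index plate, a curved band 175 to 225 mm from the pivot, top at 52 mm; arm bar 46 mm wide, top at 78 mm; ABS unit on the arm over the pivot, top at 138 mm, its near end 89 mm beyond ring_eye
- test_socket: test station: round white socket on a steel foot (70 x 70 mm), with a blue cap 60 mm across, 108 mm high; origin under its centre on the bench. It stands 215 mm to one side of the pivot (y of fixture positive or negative); the arm is to go one hole towards this side.
- port_block: the other station: square aluminium block 50 x 50 mm with four brass ports on a steel foot, 103 mm high; origin under its centre on the bench; on the opposite side of the pivot
- mouse: loose black computer mouse 105 x 60 x 34 mm on the bench, origin under its centre; leave alone
- label_roll: loose roll of white labels standing on end, 68 mm across, 50 mm high, origin under its centre; leave alone
- screwdriver: loose yellow-handled screwdriver 190 mm long lying along its x axis, under 40 mm high; leave alone
There are look-alikes about, which are no part of the job. Leave any pink or turquoise look-alike of the test_socket alone.

How it is judged:
On the way, in this order (a step that is already met when the one before it is completed fails the run):
1. the pin is lifted clear of its hole by a fingertip bearing under the ring's inside (value of joint index_pin above 0.0085 m and contact force between the fingers and ring_liner above 1.5 N and contact force between the fingers and pull_ring below 6 N and value of joint swing_arm between -0.12 and 0.12 rad), for 0.1 s.
2. the arm is at the next hole on the test socket's side and the pin is down in it (((y of test_socket in the frame of fixture above 0 m and value of joint swing_arm between 0.29416 and 0.33416 rad) or (not (y of test_socket in the frame of fixture above 0 m) and value of joint swing_arm between -0.33416 and -0.29416 rad)) and value of joint index_pin below 0.0018 m), for 0.2 s.
At the end, for the whole second after the job is handed in: the arm stands at the hole next to its start on the test socket's side (joint within 0.02 rad of 0.314 on that side), at rest, with the index pin home (under 1.8 mm), and the mouse, label roll and screwdriver within 20 mm of where they were (all of step 2 and velocity of joint swing_arm between -0.02 and 0.02 rad/s and distance of each of mouse, label_roll, screwdriver from where it was at the start of the episode below 0.02 m); the robot touches nothing.
It fails at once if the ring is pinched: fingers press on its outside or back while the pin is up (value of joint index_pin above 0.005 m and contact force between the fingers and pull_ring above 6 N).
It fails at once if the arm is swung more than half a hole past the next hole (value of joint swing_arm above 0.47124 rad or value of joint swing_arm below -0.47124 rad).
It fails at once if the arm is swung the wrong way by more than half a hole ((y of test_socket in the frame of fixture above 0 m and value of joint swing_arm below -0.15708 rad) or (not (y of test_socket in the frame of fixture above 0 m) and value of joint swing_arm above 0.15708 rad)).
It fails at once if the mouse, label roll or screwdriver is pushed or lifted (distance of any of mouse, label_roll, screwdriver from where it was at the start of the episode above 0.02 m).
It also fails if it takes over 50 s, if anything falls off the work surface, if the arm or the gripper's body presses on something with over 40 N, if the wrist force passes 120 N, or if a joint passes its speed limit or range.

ROBOT

A 6-joint arm with a two-finger parallel gripper is mounted at the origin on the work surface. World frame = base frame: x ahead of the robot, y to its left, z up, the work surface at z = 0. Lengths are in m, angles in rad, forces in N, time in s.
With the tool pointing down it reaches from about 0.275 to 0.75 m from the base axis. Payload 10.2 kg.
Tool frame: the origin (TCP) lies midway between the tips of the shut fingers; the grasp point (between the pads) lies 19 mm behind it (grip_point_offset is the distance from the TCP to the grasp point, in m); y points along the fingers, z is the direction in which the jaws open and shut, and the axes are right-handed (so a half turn about y gives the same grasp; the last joint's range is limited). The gripper opens to 88 mm and grips with 3 to 60 N. Pads are 18 mm wide; open, the fingers measure 123 mm over their backs; the gripper's body (75 mm by 187 mm) begins 45 mm behind the grasp point.
Start: joints at [-1.382, 0.313, 1.498, -0, 1.331, -0.223], TCP at [0.21, -0.481, 0.211] pointing down, gripper open.
Joint ranges: [-2.94, 2.94], [-0.97, 2.17], [0.19, 2.56], [-1.23, 4.37], [0.02, 3.11], [-2.88, 2.88]. Speed limits (rad/s): [2.39, 2.39, 3.01, 3.14, 3.14, 3.14].

INTERFACE

Orientations are given as a unit quaternion [x, y, z, w].
In Python, from rig import get_obs, snapshot, get_calibration, sign_off, cut_out, spot_point, grip_point_offset gives the robot as it stands.
- The arm moves only by the tool step_arm, never from a script. Its argument "increments" is a list of rows, each a list of 3 entries, a list of its own where there are three numbers: the turn, a rotation vector about the world's x, y, z in rad, then the shift along the world's x, y, z in mm, then the opening, from 0 (shut) to 1 (fully open). In form: [[[ax, ay, az], [x, y, z], gripper], ...]. A call has 1 to 12 rows; each row is the pose to reach, as a shift and turn from the pose measured when the call began; what a row does not reach only later rows make up. A row lasts 1/12 s, in which the tool goes at most 41.7 mm and 7.16 degrees, less where a joint would pass 70% of its speed; a pose out of reach is approached as far as the arm can. A call with a gripper value outside its range is refused whole. The fingers move at their own pace and stop on an object; "squeeze" is the grip in N (left out, the last holds). Time passes only in rows, so rows that repeat a pose let the fingers close. It gives the time, the measured TCP pose, the force and the opening at its end, in the units of the state.
- get_obs(): the state, without advancing time (a new reading comes with each control period).
- snapshot(name): name is "scene" or "side" or "wrist"; returns the picture (400x640x3 uint8, blue, green, red); there is no depth.
- get_calibration(name): a dict with "camera_matrix" (3x3 intrinsics, pixels), "R" (3x3) and "t" (3): a world point X has camera coordinates R X + t; the wrist camera has in their place "mount" (4x4, takes a point from camera to tool coordinates, whose origin is the TCP and whose axes are the tool frame's). Camera axes: x right, y down, z forward; pixel columns grow to the right and rows downward; lengths in m; the calibration is good to about 2 mm. A picture is of the moment at which its call begins: read the wrist's pose just before it. get_calibration takes no time and is no camera call.
- sign_off(): hands the job in, once; it reports no verdict.
Trained networks look in the newest picture that a camera, given by its name, has taken for a name from the list of things; names that differ only in an ending like _2 or _b are one class to them, and where a whole thing is asked for, a point or a joint stands for the part that bears it (a point fixed in the world has none). Each returns a list of dicts, best first, with "p" (0 to 1); they miss things now and then, are a little off and sometimes report something else, mostly with a low value. They report only what shows in the picture. A call takes as long as a camera call. They do not tell look-alikes from the thing itself.
- cut_out(name, camera): "mask" (400x640 bool, what is visible of it) and "rect" ([left, top, width, height] in pixels, round what is visible of it).
- spot_point(name, camera): "location" ([row, column] in pixels: a listed point, or the origin of a listed thing).
The state is a dict: "clock": time; "q": joint angles; "dq": joint speeds; "tau": joint torques, N m; "tcp_pos": TCP position; "tool_rot": TCP orientation; "wrist_force": force on the tool from outside, world axes, zero at the start; "ft_torque": the same for the moment, N m; "gripper_width": finger opening in m.
Only numpy, scipy, OpenCV 4.12 (cv2) and the standard library are available. Lean on these libraries where they do the work, as an engineer would, in place of code of your own. Each camera call takes 0.05 s, during which the arm holds its last target. There are 200 camera calls.

## Working session

There is one attempt and no reset: what is moved stays moved. The work goes in short steps, Python scripts to look and compute and a tool call to move; the robot and the scene stay as the last step left them, time stands still between calls to the robot, and variables do not carry over. Pictures are saved under pics/ and viewed, about 8 in all and at most 12, crops included, and the job is handed in when it is done.

Besides the shell and the picture viewer there is one more tool, called after ">>>" as a command line: name --argument value ..., lists and objects as JSON in quotes. step_arm: Moves the arm, as the interface text tells. Its arguments: {"type":"object","properties":{"increments":{"type":"array"},"squeeze":{"type":"number"}},"required":["increments"]}

```bash
mkdir -p pics; ls
cat > h.py <<'E'
import numpy as np, cv2
from rig import *
from scipy.spatial.transform import Rotation as R
def cam(n):
    c=get_calibration(n); K=np.array(c["camera_matrix"])
    if "mount" in c:
        o=get_obs(); M=np.array(c["mount"]); T=np.eye(4); T[:3,:3]=R.from_quat(o["tool_rot"]).as_matrix(); T[:3,3]=o["tcp_pos"]
        W=np.linalg.inv(T@M); return K,W[:3,:3],W[:3,3]
    return K,np.array(c["R"]),np.array(c["t"])
def ray(C,rc):
    K,Rm,t=C; d=Rm.T@np.linalg.solve(K,[rc[1],rc[0],1.]); return -Rm.T@t,d
def atz(C,rc,z):
    o,d=ray(C,rc); return o+d*(z-o[2])/d[2]
def proj(C,X):
    K,Rm,t=C; p=K@(Rm@np.asarray(X)+t); return p[1]/p[2],p[0]/p[2]
def tri(obs):
    A=np.zeros((3,3));b=np.zeros(3)
    for C,rc in obs:
        o,d=ray(C,rc); d=d/np.linalg.norm(d); P=np.eye(3)-np.outer(d,d); A+=P;b+=P@o
    X=np.linalg.solve(A,b); return X
E
python3 - <<'E'
from h import *
o=get_obs(); print(o["tcp_pos"],o["tool_rot"],o["gripper_width"],o["wrist_force"]); print(R.from_quat(o["tool_rot"]).as_matrix().round(3), grip_point_offset)
Z={"ring_eye":.141,"ring_liner":.116,"fixture":0,"test_socket":0,"port_block":0,"mouse":0,"label_roll":0,"screwdriver":0}
ims=[];obs={}
for n in ["scene","side"]:
    C=cam(n); im=snapshot(n).copy(); cv2.imwrite(f"pics/{n}0.png",im); 
    for k,z in Z.items():
        for r in spot_point(k,n)[:3]:
            print(n,k,round(r["p"],2),np.round(r["location"]),atz(C,r["location"],z).round(3)); 
            if (k,n) not in obs: obs[k,n]=(C,r["location"])
for k in Z:
    if (k,"scene") in obs and (k,"side") in obs: print("tri",k,tri([obs[k,"scene"],obs[k,"side"]]).round(4))
E
```

```text
pics
[ 0.21006467 -0.48083104  0.2099457 ] [-0.14457322  0.69263665 -0.69170081  0.14457887] 0.08832368391185261 [-0.46619123  0.76128045 -0.43544512]
[[-0.916 -0.     0.4  ]
 [-0.4    0.001 -0.916]
 [-0.    -1.    -0.001]] 0.0187
scene ring_eye 0.51 [201. 298.] [ 0.531 -0.135  0.141]
scene fixture 0.79 [252. 359.] [ 0.715 -0.107  0.   ]
scene test_socket 0.95 [305. 324.] [ 0.716 -0.329  0.   ]
scene test_socket 0.74 [284. 195.] [ 0.373 -0.425 -0.   ]
scene test_socket 0.65 [340. 296.] [ 0.707 -0.453  0.   ]
scene port_block 0.83 [208. 374.] [0.671 0.103 0.   ]
scene mouse 0.82 [184. 340.] [0.511 0.179 0.   ]
scene label_roll 0.81 [299. 258.] [ 0.554 -0.39   0.   ]
scene screwdriver 0.84 [236. 259.] [ 0.416 -0.184  0.   ]
side ring_eye 0.63 [176. 329.] [ 0.525 -0.122  0.141]
side fixture 0.85 [209. 280.] [ 0.701 -0.111  0.   ]
side test_socket 0.91 [256. 228.] [0.823 0.131 0.   ]
side test_socket 0.9 [162. 374.] [ 0.366 -0.433  0.   ]
side test_socket 0.86 [174. 288.] [ 0.703 -0.328  0.   ]
side port_block 0.84 [255. 279.] [0.663 0.113 0.   ]
side mouse 0.8 [270. 332.] [0.493 0.163 0.   ]
side screwdriver 0.55 [198. 362.] [ 0.412 -0.193  0.   ]
tri ring_eye [ 0.5263 -0.129   0.1359]
tri fixture [ 7.076e-01 -1.083e-01 -4.000e-04]
tri test_socket [ 0.7722 -0.1226 -0.195 ]
tri port_block [ 0.6661  0.1086 -0.005 ]
tri mouse [0.5027 0.1725 0.0049]
tri screwdriver [ 0.4146 -0.1864  0.0034]
```

View pics/scene0.png

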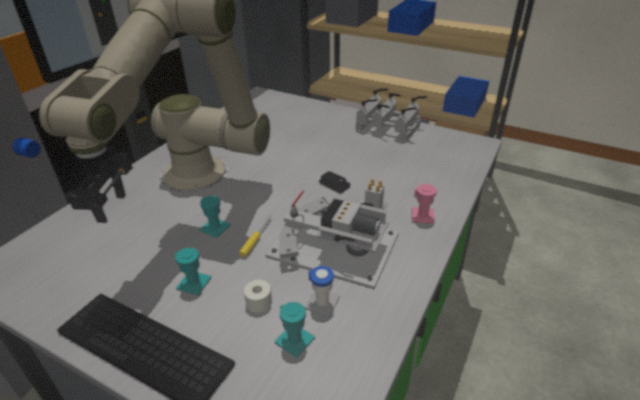

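View pics/side0.png

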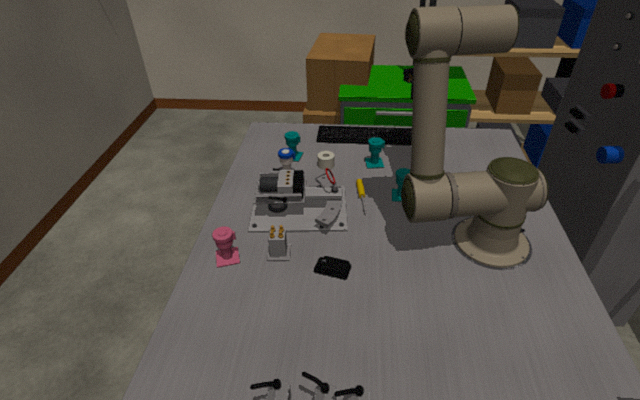

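The test socket with the blue cap is at about (0.71, -0.33), on fixture −y, so the arm goes to −0.314. In the scene view the ring is at about column 298, row 201. In the side view it is at about column 330, row 176. I'll raise the tool and tilt it to line up with the ring's axis.

```bash
cat >> h.py <<'E'
def goal_rot(psi,pitch=np.pi/6):
    y=np.array([np.cos(pitch)*np.cos(psi),np.cos(pitch)*np.sin(psi),-np.sin(pitch)]); z=np.array([np.sin(psi),-np.cos(psi),0]); return np.column_stack([np.cross(y,z),y,z])
def delta(P,psi,pitch=np.pi/6):
    o=get_obs(); Rc=R.from_quat(o["tool_rot"]); d=R.from_matrix(goal_rot(psi,pitch))*Rc.inv()
    print("turn",d.as_rotvec().round(4),"shift mm",(1000*(np.array(P)-o["tcp_pos"])).round(1),"F",o["wrist_force"].round(2),"t",o["clock"])
E
python3 - <<'E'
from h import *
delta([.40,-.14,.225],.1)
print(np.array(get_calibration("wrist")["mount"]).round(3))
E
```

```text
turn [ 0.266  -1.0169 -0.2827] shift mm [189.9 341.1  14.5] F [0.03 0.41 0.45] t 0.9
[[-0.     0.961  0.276 -0.07 ]
 [-0.    -0.276  0.961 -0.174]
 [ 1.     0.     0.    -0.   ]
 [ 0.     0.     0.     1.   ]]
```

>>> step_arm --increments '[[[0, 0, 0], [0, 0, 40], 1], [[0.03, -0.1, -0.03], [0, 20, 80], 1], [[0.05, -0.2, -0.06], [20, 55, 90], 1], [[0.08, -0.3, -0.09], [40, 90, 90], 1], [[0.1, -0.4, -0.11], [60, 125, 90], 1], [[0.13, -0.5, -0.14], [80, 160, 90], 1], [[0.16, -0.6, -0.17], [100, 195, 90], 1], [[0.18, -0.7, -0.2], [120, 230, 90], 1], [[0.21, -0.8, -0.22], [140, 265, 80], 1], [[0.23, -0.9, -0.25], [165, 300, 60], 1], [[0.266, -1.017, -0.283], [190, 341, 40], 1], [[0.266, -1.017, -0.283], [190, 341, 20], 1]]'

```text
clock: 1.9
tcp_pos: [0.4, -0.1361, 0.2288]
tool_rot: [0.325, 0.629, -0.593, 0.384]
wrist_force: [0.9, -1.2, 0.1]
gripper_width: 0.0877
```

Run:
```python
from h import *
o=get_obs(); print(o["q"],o["tcp_pos"]); print(R.from_quat(o["tool_rot"]).as_matrix()[:,1].round(3))
C=cam("wrist"); im=snapshot("wrist").copy()
for k,z in {"ring_eye":.141,"ring_liner":.116,"index_pin":.116,"fixture":0,"test_socket":0}.items():
    for r in spot_point(k,"wrist")[:2]: print(k,r["p"],np.round(r["location"],1),atz(C,r["location"],z).round(4))
for k in ["pull_ring","ring_liner"]:
    for r in cut_out(k,"wrist")[:2]: print(k,r["p"],r["rect"],r["mask"].sum()); 
    np.save(f"{k}.npy",cut_out(k,"wrist")[0]["mask"])
for P in [(.528,-.128,.141)]: print(proj(C,P))
delta([.40,-.14,.225],.1)
cv2.imwrite("pics/w1.png",im)
```

```text
[-1.31744959 -0.24650537  2.43188022  1.20490303  1.16447177 -0.49392582] [ 0.39998915 -0.13609684  0.22881792]
[ 0.864  0.086 -0.496]Traceback (most recent call last):
  File "<stdin>", line 5, in <module>
ValueError: it knows: fixture, label_roll, mouse, port_block, pull_ring, ring_eye, ring_liner, screwdriver, test_socket
```

Run:
```python
from h import *
C=cam("wrist"); im=snapshot("wrist").copy()
cv2.imwrite("pics/w1.png",im)
for k,z in {"ring_eye":.141,"ring_liner":.116,"fixture":0,"test_socket":0}.items():
    for r in spot_point(k,"wrist")[:2]: print(k,r["p"],np.round(r["location"],1),atz(C,r["location"],z).round(4))
for k in ["pull_ring","ring_liner"]:
    for r in cut_out(k,"wrist")[:1]: print(k,r["p"],r["rect"],r["mask"].sum()); np.save(f"{k}.npy",r["mask"])
for P in [(.528,-.128,.141)]: print(proj(C,P))
delta([.40,-.14,.225],.1)
```

```text
fixture 0.94 [174.8 319.2] [ 0.7043 -0.1096 -0.    ]
test_socket 0.98 [127.3 206.6] [0.8215 0.1252 0.    ]
test_socket 0.93 [191.5 533.8] [ 0.6987 -0.4543  0.    ]
pull_ring 0.65 [286.8, 164.9, 60.1, 57.2] 967
ring_liner 0.72 [64.2, 229.9, 77.2, 38.2] 1516
(np.float64(187.99989919478105), np.float64(320.07055519841595))
turn [0.0015 0.0004 0.001 ] shift mm [-0.1  1.1 -6.2] F [-0.38 -0.08  0.36] t 2.4
```

View pics/w1.png

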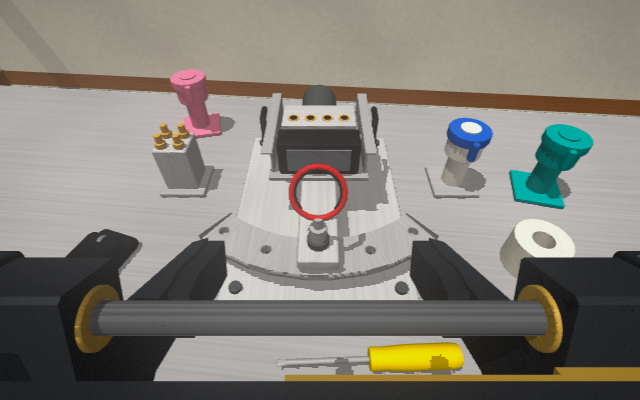

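The ring shows as a clean circle centred near column 318, row 192, with the blue-capped socket on the right (−y). Next I'll fit the ring model to the red pixels.

```bash
cat >> h.py <<'E'
from scipy.optimize import least_squares
from scipy import ndimage
def red(im,rect=None):
    b,g,r=[im[...,i].astype(int) for i in range(3)]; m=(r>90)&(r>2*g)&(r>2*b)
    if rect is not None:
        k=np.zeros_like(m); l,t,w,h=[int(v) for v in rect]; k[t-8:t+h+8,l-8:l+w+8]=1; m&=k>0
    return m
def fit(views,P0=(.528,-.128,.141,.1),zw=None):
    # views: (C,mask): mean radius of a 27mm-radius wire centreline circle, axis pitched 30deg at yaw psi
    a=np.linspace(0,2*np.pi,72,endpoint=False); from scipy.spatial import cKDTree
    def res(p):
        A=goal_rot(p[3]); u,v=A[:,2],A[:,0]; out=[]
        X=np.array(p[:3])+.027*(np.outer(np.cos(a),u)+np.outer(np.sin(a),v))
        for C,m in views:
            pr=np.array([proj(C,x) for x in X]); px=np.argwhere(m)
            c=pr.mean(0); ang=lambda q:np.arctan2(*(q-c).T); 
            an,rn=ang(px),np.linalg.norm(px-c,axis=1); am,rm=ang(pr),np.linalg.norm(pr-c,axis=1); s=np.argsort(am)
            out.append((rn-np.interp(an,am[s],rm[s],period=2*np.pi))/np.sqrt(len(px))*10)
        if zw: out.append([(p[2]-zw)/.0015])
        out.append([(p[3]-P0[3])/.05])
        return np.concatenate(out)
    r=least_squares(res,P0,loss="soft_l1",x_scale=[.01,.01,.01,.1]); return r.x,r.cost
E
python3 - <<'E'
from h import *
C=cam("wrist"); im=snapshot("wrist"); m=red(im,(286,165,60,57)); print(m.sum())
print("free",fit([(C,m)])); print("z fixed",fit([(C,m)],zw=.141))
for k in ["ring_eye","ring_liner"]: print(k,[(r["p"],r["location"]) for r in spot_point(k,"wrist")])
E=fit([(C,m)],zw=.141)[0]
F=np.array([.7065,-.1095]); d=F-E[:2]; print("dist",np.linalg.norm(d),"yaw",np.arctan2(d[1],d[0]))
for n in ["scene","side"]:
    s=snapshot(n); print(n,proj(cam(n),E[:3])); mm=red(s); ij=np.argwhere(mm); 
    p=proj(cam(n),E[:3]); ij=ij[np.linalg.norm(ij-np.array(p),axis=1)<25]; print(len(ij),ij.mean(0) if len(ij) else 0)
# pixel of port/socket base
for k in ["port_block","test_socket","fixture"]:
    for r in spot_point(k,"wrist"): print(k,r["p"],atz(C,r["location"],0).round(4))
E
```

```text
820
free (array([ 0.52323776, -0.12607092,  0.13950617,  0.08984703]), np.float64(99.41800146651454))
z fixed (array([ 0.5228135 , -0.12611549,  0.13993195,  0.08905549]), np.float64(99.72776541359178))
ring_eye []
ring_liner []
dist 0.1844364480860519 yaw 0.09021017960727602
scene (np.float64(199.1552953996228), np.float64(296.932528484721))
0 0
side (np.float64(175.8226568279133), np.float64(329.7112627319904))
28 [176.03571429 329.42857143]
port_block 0.77 [0.6724 0.1099 0.    ]
test_socket 0.95 [ 0.7071 -0.4545  0.    ]
test_socket 0.92 [0.822  0.1334 0.    ]
test_socket 0.76 [ 0.7    -0.3242  0.    ]
test_socket 0.64 [0.4922 0.1619 0.    ]
fixture 0.84 [ 0.6921 -0.1108 -0.    ]
```

Run:
```python
from h import *
delta([.475,-.0785,.1655],.09)
c=get_calibration("wrist"); Mi=np.linalg.inv(c["mount"]); K=c["camera_matrix"]
for x in (-9,9):
  for z in (44,61.5):
    p=Mi@np.array([x/1e3,0,z/1e3,1]); q=np.array(K)@p[:3]; print(x,z,(q[:2]/q[2]).round())
```

```text
turn [-0.0001  0.     -0.0097] shift mm [ 74.9  61.6 -65. ] F [ 0.57 -0.12 -0.84] t 2.8
-9 44 [398. 218.]
-9 61.5 [430. 218.]
9 44 [396. 248.]
9 61.5 [427. 248.]
```

Run:
```python
from h import *
im=cv2.imread("pics/w1.png")[190:390,340:560]
im=np.clip(im.astype(float)*2.2,0,255).astype(np.uint8)
cv2.imwrite("pics/w1c.png",cv2.resize(im,None,fx=3,fy=3,interpolation=cv2.INTER_CUBIC))
```

```text
(no output)
```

View pics/w1c.png

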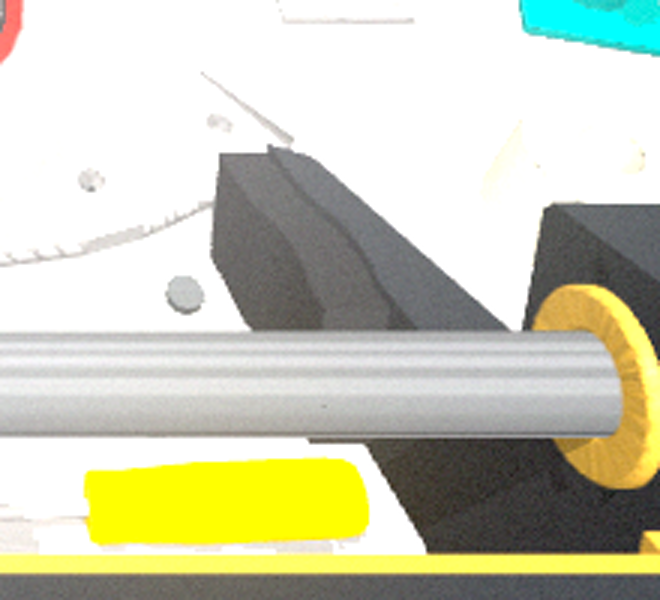

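>>> step_arm --increments '[[[0, 0, 0], [10, 30, -5], 1], [[0, 0, 0], [30, 62, -20], 1], [[0, 0, -0.01], [50, 62, -42], 1], [[0, 0, -0.01], [75, 62, -65], 1], [[0, 0, -0.01], [75, 62, -65], 1], [[0, 0, -0.01], [75, 62, -65], 1]]'

```text
clock: 3.3
tcp_pos: [0.4752, -0.0766, 0.1636]
tool_rot: [0.325, 0.63, -0.594, 0.38]
wrist_force: [0.1, -0.2, 0.9]
gripper_width: 0.0879
```

Run:
```python
from h import *
c=get_calibration("wrist"); M=np.array(c["mount"]); K=np.array(c["camera_matrix"])
o=M[:3,3]; f=lambda u,v:M[:3,:3]@np.linalg.solve(K,[u,v,1])
for u,v in [(413,241),(411,258),(411,275)]:
  d=f(u,v); print(u,v,(o+d*(.044-o[2])/d[2])*1e3)
p=o+f(413,241)*(.044-o[2])/f(413,241)[2]; d=f(443,242); print((o+d*(p[1]-o[1])/d[1])*1e3)
delta([0,0,0],.09)
P=np.array(get_obs()["tcp_pos"]);T=R.from_quat(get_obs()["tool_rot"]).as_matrix()
E=np.array([.523,-.126,.1405]); print("eye in tool mm",T.T@(E-P)*1e3)
C=cam("wrist"); im=snapshot("wrist"); cv2.imwrite("pics/w2.png",im); r=proj(C,E); m=red(im,(r[1]-50,r[0]-50,100,100)); print(r,m.sum(),fit([(C,m)],P0=(.523,-.126,.141,.09)))
```

```text
413 241 [ -8.35644171 -30.25027744  44.        ]
411 258 [  0.69899108 -29.37742843  44.        ]
411 275 [  8.42931868 -31.61075941  44.        ]
[ -7.86099796 -30.25027744  57.95662249]
turn [-0.0049 -0.0036 -0.0031] shift mm [-475.2   76.6 -163.6] F [ 0.08 -0.25  0.92] t 3.3
eye in tool mm [-1.88713931 48.70067226 53.73929363]
(np.float64(204.72887150240715), np.float64(395.44055999865543)) 1817 (array([ 0.5229561 , -0.12652673,  0.1397185 ,  0.07522482]), np.float64(230.21193629992098))
```

View pics/w2.png

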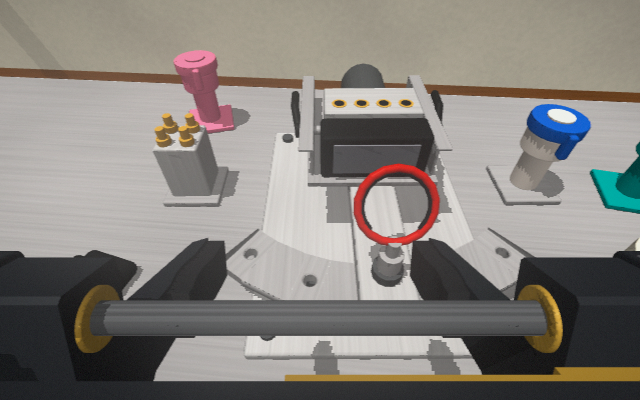

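The ring refit agrees: eye at about (0.523, −0.1265, 0.140). The open fingertips sit about 30 mm behind the TCP and 44–58 mm out to the side. I'll push the −y fingertip through the opening, 91 mm along the axis.

>>> step_arm --increments '[[[0, 0, 0], [9, -1, -5], 1], [[0, 0, 0], [18, 0, -10], 1], [[0, 0, 0], [27, 0.5, -15.5], 1], [[0, 0, 0], [36, 1.5, -21], 1], [[0, 0, 0], [44, 2.5, -25.5], 1], [[0, 0, 0], [51, 3, -29.5], 1], [[0, 0, 0], [58, 4, -33.5], 1], [[0, 0, 0], [65, 4.5, -37.5], 1], [[0, 0, 0], [72, 5, -41.5], 1], [[0, 0, 0], [78.5, 5.5, -45.5], 1], [[0, 0, 0], [78.5, 5.5, -45.5], 1], [[0, 0, 0], [78.5, 5.5, -45.5], 1]]'

```text
clock: 4.35
tcp_pos: [0.5535, -0.0723, 0.1207]
tool_rot: [0.326, 0.628, -0.595, 0.381]
wrist_force: [-0.4, -0.2, 0.3]
gripper_width: 0.0883
```

Run:
```python
from h import *
o=get_obs(); T=R.from_quat(o["tool_rot"]).as_matrix(); E=np.array([.523,-.1265,.140]); print("eye in tool",T.T@(E-o["tcp_pos"])*1e3,o["wrist_force"],o["ft_torque"])
im=snapshot("wrist").copy(); C=cam("wrist"); cv2.imwrite("pics/w3.png",im)
r=proj(C,E);m=red(im,(r[1]-80,r[0]-80,160,160));print(fit([(C,m)],P0=(.523,-.126,.141,.09)))
```

```text
eye in tool [  0.91746575 -40.21999981  51.1432664 ] [-0.38438538 -0.19774586  0.30236362] [-0.00066193  0.39363408 -0.00244308]
(array([ 0.52181227, -0.12638323,  0.1402572 ,  0.07286253]), np.float64(616.1838086545131))
```

View pics/w3.png

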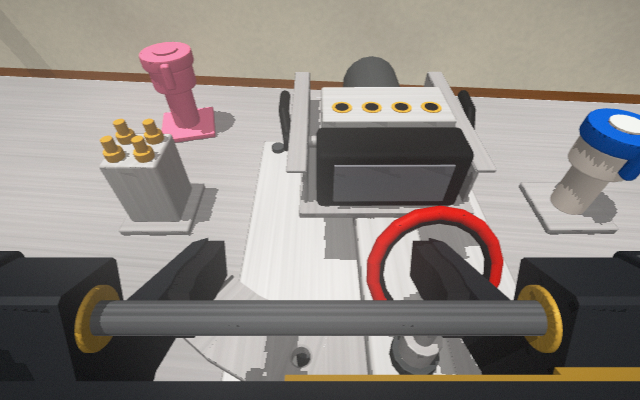

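The fingertip is inside the ring, about 10 mm past its plane, with no contact. Next I move up in the ring plane to the top of the ring.

>>> step_arm --increments '[[[0, 0, 0], [2, 0, 3.5], 1], [[0, 0, 0], [4, 0.3, 7], 1], [[0, 0, 0], [5.5, 0.5, 9.5], 1], [[0, 0, 0], [5.5, 0.5, 9.5], 1], [[0, 0, 0], [6, 0.5, 10.5], 1], [[0, 0, 0], [6, 0.5, 10.5], 1]]'

```text
clock: 4.9
tcp_pos: [0.5589, -0.0717, 0.1306]
tool_rot: [0.325, 0.628, -0.595, 0.38]
wrist_force: [-1.6, -0.4, -3.0]
gripper_width: 0.0881
```

>>> step_arm --increments '[[[0, 0, 0], [0, 0, 2], 1], [[0, 0, 0], [0, 0, 4], 1], [[0, 0, 0], [0, 0, 6], 1], [[0, 0, 0], [0, 0, 6], 1], [[0, 0, 0], [0, 0, 6], 1]]'

```text
clock: 5.32
tcp_pos: [0.5586, -0.0716, 0.1362]
tool_rot: [0.325, 0.629, -0.596, 0.38]
wrist_force: [-2.5, -1.6, -8.1]
gripper_width: 0.0878
```

>>> step_arm --increments '[[[0, 0, 0], [0, 0, 2], 1], [[0, 0, 0], [0, 0, 4], 1], [[0, 0, 0], [0, 0, 6], 1], [[0, 0, 0], [0, 0, 7], 1], [[0, 0, 0], [0, 0, 7], 1], [[0, 0, 0], [0, 0, 7], 1]]'

```text
clock: 5.82
tcp_pos: [0.5584, -0.0715, 0.143]
tool_rot: [0.325, 0.629, -0.596, 0.38]
wrist_force: [-1.6, -0.4, -9.4]
gripper_width: 0.088
```

Run:
```python
from h import *
o=get_obs(); print(o["tcp_pos"],o["wrist_force"],o["ft_torque"])
im=snapshot("wrist").copy(); C=cam("wrist"); cv2.imwrite("pics/w4.png",im)
E=(.523,-.126,.151);r=proj(C,E);m=red(im,(r[1]-80,r[0]-80,160,160));print(fit([(C,m)],P0=(*E,.09)))
S=snapshot("side"); Cs=cam("side"); ij=np.argwhere(red(S)); p=proj(Cs,E); ij=ij[np.linalg.norm(ij-np.array(p),axis=1)<25]; print(p,ij.mean(0))
```

```text
[ 0.55844115 -0.07151141  0.14302664] [-1.62702975 -0.38089488 -9.37994472] [ 0.38694855  1.97231674 -0.19587566]
(array([ 0.52171702, -0.12635867,  0.1522047 ,  0.07060494]), np.float64(600.5109362619594))
(np.float64(173.10790496414643), np.float64(329.6384146631601)) [172.20689655 328.10344828]
```

The pin is up about 12 mm: the ring rose from z 0.1403 to 0.1522 and the pull is 9.4 N. I'll swing towards −y about the pivot, stop short of the hole and check.

>>> step_arm --increments '[[[0, 0, 0.02], [-0.7, -3, 0.5], 1], [[0, 0, 0.04], [-1.5, -6, 1], 1], [[0, 0, 0.08], [-2.6, -12, 1], 1], [[0, 0, 0.12], [-3.6, -18, 1], 1], [[0, 0, 0.16], [-4.3, -24, 1], 1], [[0, 0, 0.2], [-4.8, -30.3, 1], 1], [[0, 0, 0.24], [-5, -36.4, 1], 1], [[0, 0, 0.27], [-5, -41, 1], 1], [[0, 0, 0.28], [-5, -42.5, 1], 1], [[0, 0, 0.28], [-5, -42.5, 1], 1], [[0, 0, 0.28], [-5, -42.5, 1], 1]]'

```text
clock: 6.83
tcp_pos: [0.5535, -0.1141, 0.1439]
tool_rot: [0.234, 0.668, -0.537, 0.459]
wrist_force: [-0.8, -1.4, -10.4]
gripper_width: 0.0886
```

```bash
cat > chk.py <<'E'
from h import *
import sys
o=get_obs(); print(o["tcp_pos"],o["wrist_force"],o["ft_torque"])
im=snapshot("wrist").copy(); C=cam("wrist"); cv2.imwrite(f"pics/{sys.argv[1]}.png",im)
psi0=.085+float(sys.argv[2]); z=float(sys.argv[3]); Pv=np.array([.7068,-.1106]); E=(*(Pv-.185*np.array([np.cos(psi0),np.sin(psi0)])),z)
r=proj(C,E);m=red(im,(r[1]-80,r[0]-80,160,160));x,c=fit([(C,m)],P0=(*E,psi0)); d=Pv-x[:2]
print("pred",np.round(E,4),"fit",x.round(4),"dist",np.linalg.norm(d),"joint",.085-np.arctan2(d[1],d[0]))
for n in ("scene","side"):
    S=snapshot(n); p=proj(cam(n),x[:3]); b,g,rr=[S[...,i].astype(int) for i in range(3)]; ij=np.argwhere((rr>1.6*g)&(rr>1.6*b)&(rr>60)); ij=ij[np.linalg.norm(ij-np.array(p),axis=1)<25]; print(n,p,ij.mean(0) if len(ij) else 0)
E
python3 chk.py w5 .28 .152
```

```text
[ 0.55349666 -0.11406151  0.14389122] [ -0.80856996  -1.40130951 -10.4116239 ] [-0.17296134  1.96955317 -0.27764664]
pred [ 0.534  -0.1766  0.152 ] fit [ 0.5335 -0.1763  0.153   0.3486] dist 0.18532690371197696 joint -0.27763845605475224
scene (np.float64(206.1428641579862), np.float64(290.72391713970876)) [204.93181818 292.5       ]
side (np.float64(164.05930492111509), np.float64(327.68741285527904)) [164.23076923 327.25641026]
```

>>> step_arm --increments '[[[0, 0, 0.018], [0.1, -2.8, 0], 1], [[0, 0, 0.036], [0.2, -5.6, 0], 1], [[0, 0, 0.036], [0.2, -5.6, 0], 1], [[0, 0, 0.036], [0.2, -5.6, 0], 1]]'

```text
clock: 7.32
tcp_pos: [0.5538, -0.1198, 0.144]
tool_rot: [0.222, 0.672, -0.529, 0.469]
wrist_force: [-0.7, -1.3, -10.0]
gripper_width: 0.0878
```

```bash
python3 chk.py w6 .314 .152
```

```text
[ 0.55380296 -0.11976041  0.14404539] [ -0.68696909  -1.27300755 -10.04966456] [-0.24871292  1.90774916 -0.16404081]
pred [ 0.5363 -0.1825  0.152 ] fit [ 0.5362 -0.1828  0.1531  0.3801] dist 0.18523936483896697 joint -0.3151767846905914
scene (np.float64(207.652967142633), np.float64(290.3322107159487)) [205.78571429 292.57142857]
side (np.float64(162.95917744187247), np.float64(327.05923299245467)) [163.16666667 326.83333333]
```

The fitted joint angle is −0.315. Now I lower straight down so the pin drops in.

>>> step_arm --increments '[[[0, 0, 0], [0, 0, -2], 1], [[0, 0, 0], [0, 0, -4], 1], [[0, 0, 0], [0, 0, -6], 1], [[0, 0, 0], [0, 0, -8], 1], [[0, 0, 0], [0, 0, -10], 1], [[0, 0, 0], [0, 0, -12], 1], [[0, 0, 0], [0, 0, -14], 1], [[0, 0, 0], [-2, -1, -17], 1], [[0, 0, 0], [-3, -1.3, -19], 1], [[0, 0, 0], [-4, -1.6, -21], 1], [[0, 0, 0], [-4, -1.6, -21], 1], [[0, 0, 0], [-4, -1.6, -21], 1]]'

```text
clock: 8.47
tcp_pos: [0.5498, -0.1212, 0.1233]
tool_rot: [0.222, 0.672, -0.529, 0.469]
wrist_force: [0.3, -0.2, 1.0]
gripper_width: 0.088
```

```bash
python3 chk.py w7 .314 .141
```

```text
[ 0.5498345  -0.12122492  0.12328133] [ 0.26470637 -0.23547238  1.00929005] [-0.06675957  0.33902308  0.02974486]
pred [ 0.5363 -0.1825  0.141 ] fit [ 0.5365 -0.1825  0.1404  0.3847] dist 0.18487587980468065 joint -0.31460832954015705
scene (np.float64(211.26592816721293), np.float64(290.721634335777)) [210.70212766 292.21276596]
side (np.float64(166.08843694197344), np.float64(326.9982420767676)) [166.  326.6]
```

View pics/w7.png

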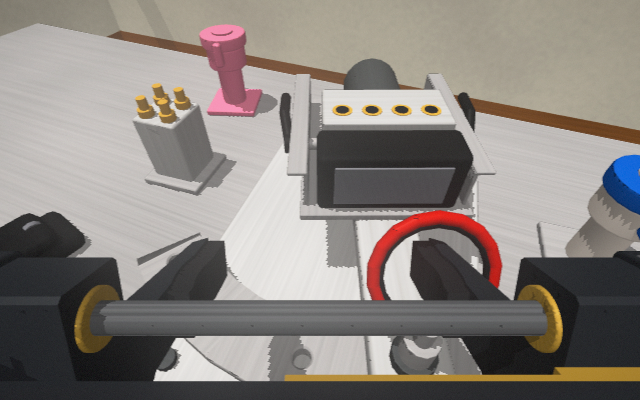

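The pin is home: the ring is back at z 0.1404 with the joint at −0.3146, and the finger hangs free in the opening. I'll withdraw along the axis.

>>> step_arm --increments '[[[0, 0, 0], [-6, -2.5, 3.7], 1], [[0, 0, 0], [-12, -5, 7.5], 1], [[0, 0, 0], [-20, -8.5, 12.5], 1], [[0, 0, 0], [-28, -12, 17.5], 1], [[0, 0, 0], [-36, -15, 22.5], 1], [[0, 0, 0], [-46, -19.5, 29], 1], [[0, 0, 0], [-56, -23.5, 35], 1], [[0, 0, 0], [-64, -27, 40], 1], [[0, 0, 0], [-72, -30, 45], 1], [[0, 0, 0], [-72, -30, 45], 1], [[0, 0, 0], [-72, -30, 45], 1]]'

```text
clock: 9.53
tcp_pos: [0.4776, -0.1517, 0.1686]
tool_rot: [0.223, 0.671, -0.529, 0.469]
wrist_force: [0.7, 0.2, -0.8]
gripper_width: 0.0881
```

```bash
python3 chk.py w8 .314 .141
python3 - <<'E'
from h import *
for k in ["mouse","label_roll","screwdriver"]:
    for n in ("scene","side"):
        snapshot(n)
        for r in spot_point(k,n)[:1]: print(k,n,r["p"],atz(cam(n),r["location"],0).round(3))
E
```

```text
[ 0.47759072 -0.15169335  0.16857394] [ 0.65005924  0.21493028 -0.7577943 ] [-0.13189825  0.31216904 -0.00323766]
pred [ 0.5363 -0.1825  0.141 ] fit [ 0.5376 -0.1818  0.1394  0.3889] dist 0.18354926532370416 joint -0.31351667718922027
scene (np.float64(211.53423873389573), np.float64(291.2275927323739)) [209.05882353 292.29411765]
side (np.float64(166.4378147291043), np.float64(326.65207029809494)) [166.02777778 326.75      ]
mouse scene 0.8 [0.499 0.179 0.   ]
mouse side 0.8 [0.497 0.164 0.   ]
label_roll scene 0.62 [ 0.554 -0.4    0.   ]
label_roll side 0.78 [ 0.552 -0.388  0.   ]
screwdriver scene 0.75 [ 0.408 -0.182 -0.   ]
screwdriver side 0.58 [ 0.404 -0.194  0.   ]
```

View pics/w8.png

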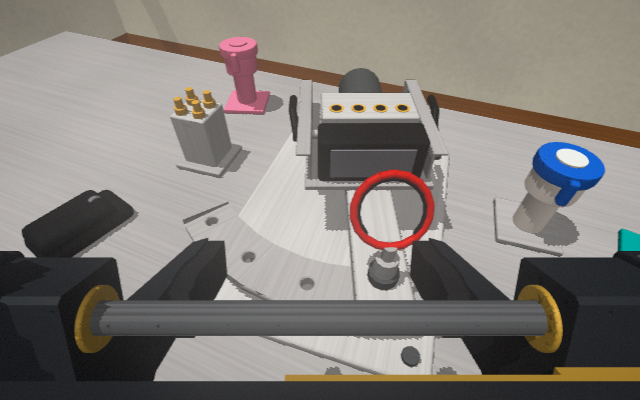

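The finger is clear of the ring, now at about column 392, row 210. The pin is seated and the arm stands one hole nearer the blue-capped socket.

```bash
python3 -c "
from rig import *
print(get_obs()['clock'], sign_off())"
```

```text
the job is handed in; nothing more can be done
10.2833 None
```

The swing arm is now one hole nearer the blue-capped test socket, with the pin home and the ring left alone. I handed the job in at 10.3 s; the rig gives no verdict.

**What I did:** I put one open fingertip through the pull ring and lifted the pin about 12 mm by the ring's inside, with about 9–10 N at the wrist. I then swung the arm about 0.314 rad to the −y side, lowered the pin and backed the finger out along the ring's axis.

**Last checks:**
- **Arm:** the camera fit put the joint at −0.3135 to −0.3146, against a target of −0.314.
- **Pin:** the ring height was 0.1404 m just after lowering and 0.1394 m after backing out, against about 0.140 m at the start, so the pin reads as home.
- **Contact:** wrist force was under 1 N, and the last picture shows the finger clear of the ring.
- **Loose items:** from the fixed cameras the mouse and screwdriver read within about 12 mm of their first readings. The label roll read within about 10 mm from the scene camera only, because the side camera had missed it at the start. That is about the detector's noise, and I felt no contact with any of them.

**Limits:** the fingertip-to-lip force and the pinch force can't be read separately, so I judged both from the wrist force and the pictures. No check failed.

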